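# Present the plaque's edge over the end of the inlay ledge

### The job

The long inlaid plaque lies loose on the raised wooden ledge. Using only the fingertips, push it back until its long side rests along the ledge's fence, and slide it along towards the round bowl until about a third of its length sticks out past that end of the ledge, so that its edge can be reached later. Never lift the plaque or let it fall; leave it lying flat there, and leave everything else where it stands.

Things in the scene. Friction and masses are not known exactly. Their poses are not given: they have to be found in the camera images.
- ledge: Fixed raised wooden ledge: a board 130 mm deep (its x) by 320 mm long (its y), top surface 50 mm above the bench. A fence strip 12 mm thick, standing 11 mm above the top, runs the whole length along its far (+x) side; its inner face is at x = +53 mm. The near (-x) side and both ends (y = -160 and +160 mm) are open. Origin: centre of its footprint on the bench; z up. It may be turned by up to about 15 degrees.
- plaque: The long plaque: flat dark wooden plate with pieces of shell set in its top, 60 mm (its x) by 110 mm (its y, the long way) and 7 mm thick, about 130 g, loose on the ledge's top. Origin: centre of its underside. Touching the fence squarely, its origin is at x = +23 mm in the ledge's frame. About a third of its length past an end means that its origin is near y = +142 or -142 mm in the ledge's frame.
- bowl: Round open red lacquer bowl with gilt rim, 120 mm across the mouth, 55 mm high, standing on the bench beyond one end of the ledge (either), about 290 mm from the ledge's centre. It marks the end over which the plaque must stick out. Origin: centre of its underside.
- vase: Glossy brown narrow-necked lacquer vase, 82 mm at its widest, 135 mm high, upright on the bench beyond the other end of the ledge. Origin: centre of its underside. Not to be moved.
- spare0: Lowest of a stack of three smaller shell plaques, each 50 x 70 x 6 mm, on the bench beyond the fence. Origin: centre of its underside. Not to be moved.
- spare1: Middle plaque of that stack.
- spare2: Top plaque of that stack.
- awl: Bone-handled awl lying on the bench on the near side of the ledge; handle 85 x 20 x 16 mm, needle towards its +y reaching 100 mm from the origin. Origin: centre of the handle's underside. Not to be moved.
- pusher: Brass inlay pusher with a wooden handle 65 x 18 x 18 mm, rod and round foot towards its +y reaching 86 mm from the origin, lying on the bench beyond the fence. Origin: centre of the handle's underside. Not to be moved.
There are look-alikes about, which are no part of the job. There is more than one size of the bowl; the one meant has the size given above.

How it is judged:
At the end, for the whole second after the job is handed in: The plaque lies flat and still on the ledge, its long side along the fence (gap at its middle under 6 mm, within 4 degrees of parallel), and 25 to 48 mm of its 110 mm length stick out past the end of the ledge that is nearest the bowl (((y of bowl in the frame of ledge above 0.1 m and y of plaque in the frame of ledge between 0.13 and 0.153 m) or (y of bowl in the frame of ledge below -0.1 m and y of plaque in the frame of ledge between -0.153 and -0.13 m)) and x of plaque in the frame of ledge between 0.017 and 0.028 m and angle between the y axis of plaque and the y axis of ledge, either way round below 0.07 rad and angle between plaque's own z axis and vertical below 0.03 rad and z of plaque in the frame of ledge between 0.046 and 0.054 m and linear speed of plaque below 0.01 m/s); the robot touches nothing.
It fails at once if the plaque is lifted, tipped up or dropped (z of plaque in the frame of ledge above 0.058 m or z of plaque in the frame of ledge below 0.042 m or angle between plaque's own z axis and vertical above 0.15 rad).
It fails at once if another thing on the bench is moved by more than 20 mm, or the vase or bowl is tipped (distance of any of bowl, vase, spare0, spare1, spare2, awl, pusher from where it was at the start of the episode above 0.02 m or angle between any of vase, bowl's own z axis and vertical above 0.3 rad).
It also fails if it takes over 54 s, if anything falls off the work surface, if the arm or the gripper's body presses on something with over 40 N, if the wrist force passes 120 N, or if a joint passes its speed limit or range.

### The arm

A 6-joint arm with a two-finger parallel gripper is mounted at the origin on the work surface. World frame = base frame: x ahead of the robot, y to its left, z up, the work surface at z = 0. Lengths are in m, angles in rad, forces in N, time in s.
With the tool pointing down it reaches from about 0.35 to 0.85 m from the base axis. Payload 8.1 kg.
Tool frame: the origin (TCP) lies midway between the tips of the shut fingers; the grasp point (between the pads) lies 19 mm behind it (robot.tcp_to_grasp is the distance from the TCP to the grasp point, in m); x points along the fingers, y is the direction in which the jaws open and shut, and the axes are right-handed (so a half turn about x gives the same grasp; the last joint's range is limited). The gripper opens to 93 mm and grips with 3 to 60 N. Pads are 15 mm wide; open, the fingers measure 128 mm over their backs; the gripper's body (75 mm by 188 mm) begins 65 mm behind the grasp point.
Start: joints at [1.063, 0.13, 1.488, -0, 1.523, -0.085], TCP at [0.246, 0.547, 0.219] pointing down, gripper open.
Joint ranges: [-2.96, 2.96], [-0.89, 2.26], [0.02, 2.5], [-1.34, 4.48], [0, 2.73], [-2.66, 2.66]. Speed limits (rad/s): [2.39, 2.39, 2.79, 3.14, 3.14, 3.14].

### API

Orientations are given as a rotation vector (axis times angle).
In Python, from plant import robot gives the robot as it stands.
- The arm moves only by the tool play_rows, never from a script. Its argument "plan" is a list of rows, each an object with "slide": the shift along the world's x, y, z as a fraction of full scale, a list of three; "roll": the turn about the world's z as a fraction of full scale; "fingers": the gripper command: -1 is shut, 1 is fully open, values between are in proportion. A call has 1 to 20 rows; each row shifts and turns the commanded pose from where the row before left it; what a row does not reach is not made up. Full scale, the value 1, is 30 mm for a shift and 8 degrees for a turn. A row lasts 1/8 s, in which the tool goes at most 62.5 mm and 10.7 degrees, less where a joint would pass 70% of its speed; a pose out of reach is approached as far as the arm can. A call with a number of a shift or a turn outside -1 to 1 is refused whole. A call with a gripper value outside its range is refused whole. The fingers move at their own pace and stop on an object; "squeeze" is the grip in N (left out, the last holds). Time passes only in rows, so rows that do not move let the fingers close. It gives the time, the measured TCP pose, the force and the opening at its end, in the units of the state.
- robot.read_state(): the state, without advancing time (a new reading comes with each control period).
- robot.read_camera(name): name is "scene" or "top" or "wrist"; returns the picture (420x560x3 uint8, red, green, blue); there is no depth.
- robot.get_calibration(name): a dict with "fx", "fy", "cx", "cy" (pixels), "R" (3x3) and "t" (3): a world point X has camera coordinates R X + t; the wrist camera has in their place "T_tool_cam" (4x4, takes a point from camera to tool coordinates, whose origin is the TCP and whose axes are the tool frame's). Camera axes: x right, y down, z forward; pixel columns grow to the right and rows downward; lengths in m; the calibration is good to about 2 mm. A picture is of the moment at which its call begins: read the wrist's pose just before it. get_calibration takes no time and is no camera call.
- robot.close_job(): hands the job in, once; it reports no verdict.
Trained networks look in the newest picture that a camera, given by its name, has taken for a name from the list of things; names that differ only in an ending like _2 or _b are one class to them, and where a whole thing is asked for, a point or a joint stands for the part that bears it (a point fixed in the world has none). Each returns a list of dicts, best first, with "p" (0 to 1); they miss things now and then, are a little off and sometimes report something else, mostly with a low value. They report only what shows in the picture. A call takes as long as a camera call. They do not tell look-alikes from the thing itself.
- robot.boxes_of(camera, target): "extent" ([centre column, centre row, width, height] in pixels, round what is visible of it).
- robot.regions_of(camera, target): "region" (420x560 bool, what is visible of it) and "extent" ([centre column, centre row, width, height] in pixels, round what is visible of it).
- robot.mark_of(camera, target): "point" ([column, row] in pixels: a listed point, or the origin of a listed thing).
The state is a dict: "t": time; "q": joint angles; "dq": joint speeds; "joint_torque": joint torques, N m; "tool_pos": TCP position; "orientation": TCP orientation; "force": force on the tool from outside, world axes, zero at the start; "wrist_torque": the same for the moment, N m; "opening": finger opening in m.
Only numpy, scipy, OpenCV 4.12 (cv2) and the standard library are available. Lean on these libraries where they do the work, as an engineer would, in place of code of your own. Each camera call takes 0.05 s, during which the arm holds its last target.

## Working session

There is one attempt and no reset: what is moved stays moved. The work goes in short steps, Python scripts to look and compute and a tool call to move; the robot and the scene stay as the last step left them, time stands still between calls to the robot, and variables do not carry over. Pictures are saved under pics/ and viewed, and the job is handed in when it is done.

Besides the shell and the picture viewer there is one more tool, called after "Call:" as a command line: name --argument value ..., lists and objects as JSON in quotes. play_rows: Moves the arm, as the interface text tells. Its arguments: {"type":"object","properties":{"plan":{"type":"array","items":{"type":"object","properties":{"slide":{"type":"array","items":{"type":"number","minimum":-1,"maximum":1}},"roll":{"type":"number","minimum":-1,"maximum":1},"fingers":{"type":"number"}}}},"squeeze":{"type":"number"}},"required":["plan"]}

```bash
mkdir -p pics; ls; python3 - <<'E'
from plant import robot
import cv2
for n in ("top","scene"):
    im=robot.read_camera(n); cv2.imwrite(f"pics/{n}0.png",im[:,:,::-1])
    for k in ("ledge","plaque","bowl","vase"):
        print(n,k,[(d['p'],d['extent']) for d in robot.boxes_of(n,k)][:4])
s=robot.read_state();print(s['t'],s['tool_pos'],s['orientation'],s['opening'])
c=robot.get_calibration("top");print(c)
E
```

```text
pics
top ledge [(0.58, [281.4, 198.2, 118.0, 52.6])]
top plaque [(0.82, [288.0, 204.1, 42.0, 22.9]), (0.53, [283.5, 198.1, 116.2, 58.1])]
top bowl [(0.74, [416.8, 252.8, 55.8, 58.1]), (0.71, [387.1, 177.4, 48.0, 40.1]), (0.61, [346.9, 283.9, 29.1, 34.8])]
top vase [(0.6, [174.4, 199.4, 36.1, 31.9])]
scene ledge [(0.95, [267.2, 230.2, 155.2, 96.5])]
scene plaque [(0.57, [262.2, 216.8, 55.3, 32.9])]
scene bowl [(0.67, [148.2, 191.0, 51.8, 47.0]), (0.65, [260.2, 136.4, 32.2, 28.4]), (0.61, [181.9, 128.6, 57.7, 50.5])]
scene vase [(0.76, [397.6, 279.5, 44.7, 55.2]), (0.39, [268.5, 191.1, 25.3, 19.6])]
0.5 [0.24614954 0.54718299 0.2186061 ] [ 0.33155999  1.54525017 -0.33158431] 0.09283369354218461
{'fx': 396.4930228437001, 'fy': 396.4930228437001, 'cx': 281.39829598047197, 'cy': 205.97719814148041, 'R': array([[-7.73136260e-05, -9.99783660e-01,  2.07997101e-02],
       [-9.96336813e-01, -1.70168981e-03, -8.54988877e-02],
       [ 8.55157855e-02, -2.07301271e-02, -9.96121133e-01]]), 't': array([-0.02476313,  0.55592088,  1.12690176])}
```

View pics/top0.png

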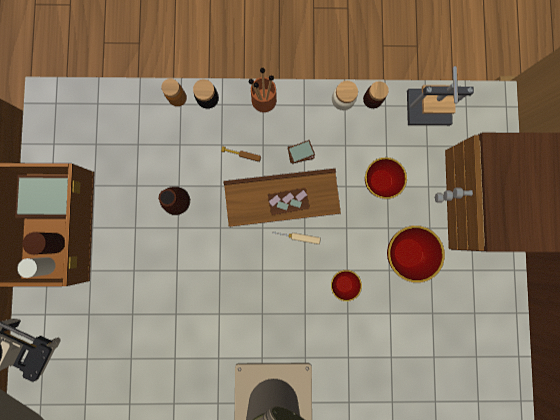

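View pics/scene0.png

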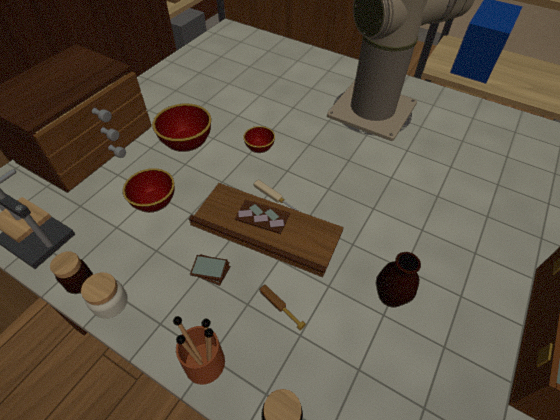

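```bash
python3 - <<'E'
import cv2
a=cv2.imread("pics/top0.png")[150:260,200:360]
cv2.imwrite("pics/top0c.png",cv2.resize(a,None,fx=5,fy=5,interpolation=cv2.INTER_CUBIC))
E
```

```text
(no output)
```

View pics/top0c.png

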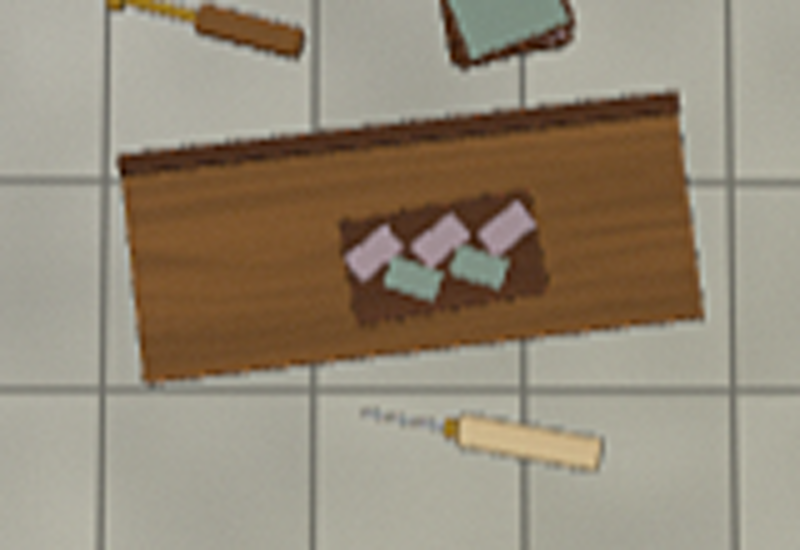

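```bash
cat > h.py <<'E'
import numpy as np
from plant import robot
C=robot.get_calibration("top")
def w(u,v,z,c=C):
    d=c['R'].T@np.array([(u-c['cx'])/c['fx'],(v-c['cy'])/c['fy'],1]); o=-c['R'].T@c['t']
    return o+d*(z-o[2])/d[2]
def crop(u,v,z,ox=200,oy=150,s=5): return w((u+.5)/s-.5+ox,(v+.5)/s-.5+oy,z)
E
python3 - <<'E'
from h import *
np.set_printoptions(precision=4,suppress=True)
L={}
nl=crop(147,383,.05);nr=crop(703,318,.05);fl=crop(120,157,.061);fr=crop(678,93,.061)
print(nl,nr,fl,fr,[np.linalg.norm((a-b)[:2]) for a,b in((nl,nr),(fl,fr),(nl,fl),(nr,fr))])
yax=((nl-nr)+(fl-fr))[:2];yax/=np.linalg.norm(yax);xax=np.array([yax[1],-yax[0]])
o=((nl+nr+fl+fr)/4)[:2]
print("ledge",o,"yaw",np.degrees(np.arctan2(-yax[0],yax[1])),xax,yax)
P=[crop(*p,.057)[:2] for p in((340,220),(531,192),(549,291),(362,325))]
print("plaque ledge frame",[((p-o)@xax,(p-o)@yax) for p in P])
c=np.mean(P,axis=0);py=(P[0]+P[3]-P[1]-P[2]);print(c,((c-o)@xax,(c-o)@yax),np.degrees(np.arctan2(-py[0],py[1])))
for n,u,v,W,z in(("big",416.8,252.8,56,.08),("mid",387.1,177.4,42,.055),("small",346.9,284.9,29,.04)):
    a=w(u-W/2,v,z);b=w(u+W/2,v,z);m=w(u,v,z)[:2];print(n,np.linalg.norm(a-b),m,np.linalg.norm(m-o),(m-o)@yax)
E
```

```text
[0.4963 0.1239 0.05  ] [ 0.5334 -0.1909  0.05  ] [0.6231 0.1392 0.061 ] [ 0.6607 -0.1764  0.061 ] [np.float64(0.3169538459056214), np.float64(0.3179022213862267), np.float64(0.12773269759994188), np.float64(0.12815805143785233)]
ledge [ 0.5784 -0.026 ] yaw 6.763508694085366 [0.993  0.1178] [-0.1178  0.993 ]
plaque ledge frame [(np.float64(0.014572906379891332), np.float64(0.03996870197664779)), (np.float64(0.017949554921161032), np.float64(-0.06935351232358805)), (np.float64(-0.03910659308749326), np.float64(-0.0725313760316025)), (np.float64(-0.04590757823439728), np.float64(0.03451112620281913))]
[ 0.5673 -0.0443] (np.float64(-0.01312292750520957), np.float64(-0.01685126504393091)) 9.456673900009854
big 0.15529761092780914 [ 0.4224 -0.396 ] 0.4014702114527726 -0.34898711888647704
mid 0.12074569958020842 [ 0.6358 -0.3259] 0.3052506718272873 -0.3044787470894793
small 0.08219383136999461 [ 0.3312 -0.209 ] 0.3075180923702602 -0.15255025555860569
```

```bash
python3 - <<'E'
import cv2
a=cv2.imread("pics/top0.png")[140:310,310:450]
cv2.imwrite("pics/bowls.png",cv2.resize(a,None,fx=3.5,fy=3.5,interpolation=cv2.INTER_CUBIC))
E
```

```text
(no output)
```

View pics/bowls.png

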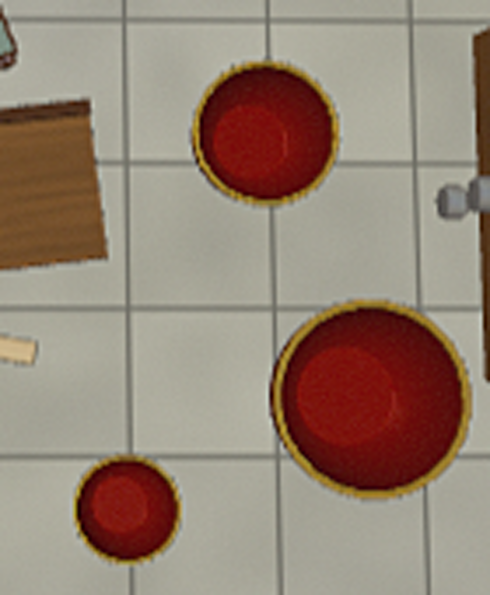

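```bash
cat >> h.py <<'E'
from scipy.spatial.transform import Rotation as Ro
o=np.array([.5784,-.0260]);yaw=np.radians(6.76)
ya=np.array([-np.sin(yaw),np.cos(yaw)]);xa=np.array([np.cos(yaw),np.sin(yaw)])
def LW(x,y): return o+x*xa+y*ya
def WL(p): d=np.array(p[:2])-o; return np.array([d@xa,d@ya])
E
python3 - <<'E'
from h import *
s=robot.read_state();R=Ro.from_rotvec(s['orientation']).as_matrix();print(R.round(3),s['t'])
print("jaw heading deg",np.degrees(np.arctan2(R[1,1],R[0,1])),"want",96.76)
print(LW(-.085,-.017),LW(.0,-.017), LW(-.0,.085))
E
```

```text
[[-0.     0.41   0.912]
 [-0.     0.912 -0.41 ]
 [-1.    -0.    -0.   ]] 0.5
jaw heading deg 65.77873587574666 want 96.76
[ 0.49599201 -0.05288723] [ 0.58040108 -0.04288181] [0.56839459 0.05840907]
```

Call:
play_rows --plan '[{"slide": [0.4,-1,0],"roll": 0.2,"fingers": 0.3},{"slide": [0.4,-1,0],"roll": 0.2,"fingers": 0.3},{"slide": [0.4,-1,0],"roll": 0.2,"fingers": 0.3},{"slide": [0.4,-1,0],"roll": 0.2,"fingers": 0.3},{"slide": [0.4,-1,0],"roll": 0.2,"fingers": 0.3},{"slide": [0.4,-1,0],"roll": 0.2,"fingers": 0.3},{"slide": [0.4,-1,0],"roll": 0.2,"fingers": 0.3},{"slide": [0.4,-1,0],"roll": 0.2,"fingers": 0.3},{"slide": [0.4,-1,0],"roll": 0.2,"fingers": 0.3},{"slide": [0.4,-1,0],"roll": 0.2,"fingers": 0.3},{"slide": [0.4,-1,0],"roll": 0.2,"fingers": 0.3},{"slide": [0.4,-1,0],"roll": 0.2,"fingers": 0.3},{"slide": [0.4,-1,0],"roll": 0.2,"fingers": 0.3},{"slide": [0.4,-1,0],"roll": 0.2,"fingers": 0.3},{"slide": [0.4,-1,0],"roll": 0.2,"fingers": 0.3},{"slide": [0.4,-1,0],"roll": 0.2,"fingers": 0.3},{"slide": [0.4,-1,0],"roll": 0.2,"fingers": 0.3},{"slide": [0.4,-1,-0.5],"roll": 0.2,"fingers": 0.3},{"slide": [0.4,-1,-0.5],"roll": 0.2,"fingers": 0.3},{"slide": [0,0,0],"roll": 0,"fingers": 0.3}]'

```text
t: 3.0
tool_pos: [0.4737, -0.0243, 0.1873]
orientation: [-0.083, 1.571, 0.083]
force: [-0.2, 0.4, 0.5]
opening: 0.0602
```

```bash
cat >> h.py <<'E'
def st():
    s=robot.read_state();R=Ro.from_rotvec(s['orientation']).as_matrix()
    print("t",s['t'],"pos",s['tool_pos'].round(4),"L",WL(s['tool_pos']).round(4),"jawerr",round(np.degrees(np.arctan2(R[1,1],R[0,1])-yaw)-90,2),"F",np.round(s['force'],1),"op",round(s['opening'],4)); return s
E
python3 - <<'E'
from h import *
import cv2
s=st();print((LW(-.066,-.017)-s['tool_pos'][:2])/.03)
im=robot.read_camera("wrist");cv2.imwrite("pics/w1.png",im[:,:,::-1]);print(robot.get_calibration("wrist"))
E
```

```text
t 3.0 pos [ 0.4737 -0.0243  0.1873] L [-0.1038  0.014 ] jawerr -0.73 F [-0.2  0.4  0.5] op 0.0602
[ 1.37245882 -0.8790386 ]
{'fx': 335.0770116105549, 'fy': 335.0770116105549, 'cx': 279.6283549527643, 'cy': 207.56983508565816, 'T_tool_cam': array([[ 1.29882943e-04, -2.60179836e-01,  9.65560167e-01,
        -1.67238168e-01],
       [ 9.99999528e-01, -8.95581725e-04, -3.75839022e-04,
         8.23689703e-04],
       [ 9.62523775e-04,  9.65559760e-01,  2.60179597e-01,
        -7.18211176e-02],
       [ 0.00000000e+00,  0.00000000e+00,  0.00000000e+00,
         1.00000000e+00]])}
```

View pics/w1.png

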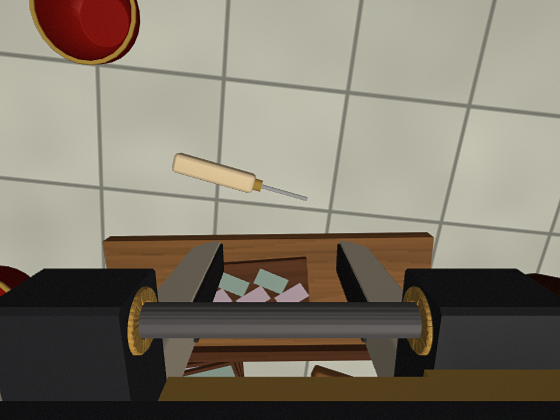

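Call:
play_rows --plan '[{"slide": [0.7,-0.44,-0.5],"roll": 0.09,"fingers": 0.3},{"slide": [0.67,-0.44,-0.5],"roll": 0,"fingers": 0.3},{"slide": [0,0,0],"roll": 0,"fingers": 0.3},{"slide": [0,0,-1],"roll": 0,"fingers": 0.3},{"slide": [0,0,-1],"roll": 0,"fingers": 0.3},{"slide": [0,0,-0.8],"roll": 0,"fingers": 0.3},{"slide": [0,0,-0.4],"roll": 0,"fingers": 0.3},{"slide": [0,0,0],"roll": 0,"fingers": 0.3},{"slide": [0,0,0],"roll": 0,"fingers": 0.3}]'

```text
t: 4.18
tool_pos: [0.5162, -0.0491, 0.0642]
orientation: [-0.095, 1.567, 0.094]
force: [0.8, 0.0, 0.1]
opening: 0.0604
```

```bash
python3 - <<'E'
from h import *
import cv2
s=st();print((LW(-.066,-.017)-s['tool_pos'][:2])/.03,(.0525-s['tool_pos'][2])/.03)
im=robot.read_camera("wrist");cv2.imwrite("pics/w2.png",im[:,:,::-1])
E
```

```text
t 4.175 pos [ 0.5162 -0.0491  0.0642] L [-0.0645 -0.0156] jawerr 0.15 F [0.8 0.  0.1] op 0.0604
[-0.04346161 -0.05062088] -0.388386390552601
```

View pics/w2.png

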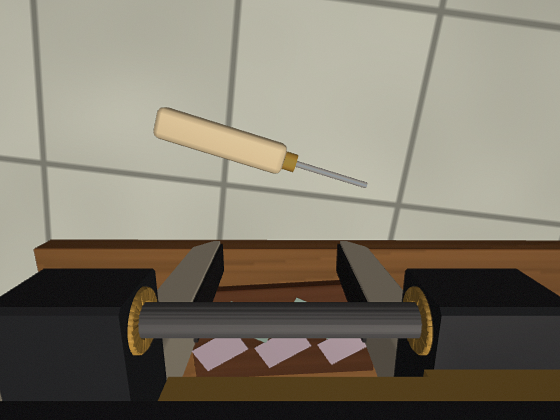

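Call:
play_rows --plan '[{"slide": [-0.05,-0.05,-0.2],"roll": 0,"fingers": 0.3},{"slide": [0,0,-0.19],"roll": 0,"fingers": 0.3},{"slide": [0,0,0],"roll": 0,"fingers": 0.3},{"slide": [0,0,0],"roll": 0,"fingers": 0.3}]'

```text
t: 4.72
tool_pos: [0.5136, -0.0507, 0.0507]
orientation: [-0.094, 1.569, 0.095]
force: [-0.6, -0.6, -0.5]
opening: 0.0603
```

```bash
python3 - <<'E'
from h import *
s=st();print((LW(-.016,-.017)-s['tool_pos'][:2])/.03)
E
```

```text
t 4.725 pos [ 0.5136 -0.0507  0.0507] L [-0.0673 -0.0169] jawerr 0.13 F [-0.6 -0.6 -0.5] op 0.0603
[1.69776864 0.19821009]
```

Call:
play_rows --plan '[{"slide": [0,0,0.06],"roll": 0,"fingers": 0.3},{"slide": [0.15,0.018,0],"roll": 0,"fingers": 0.3},{"slide": [0.15,0.018,0],"roll": 0,"fingers": 0.3},{"slide": [0.15,0.018,0],"roll": 0,"fingers": 0.3},{"slide": [0.15,0.018,0],"roll": 0,"fingers": 0.3},{"slide": [0.15,0.018,0],"roll": 0,"fingers": 0.3},{"slide": [0.15,0.018,0],"roll": 0,"fingers": 0.3},{"slide": [0.15,0.018,0],"roll": 0,"fingers": 0.3},{"slide": [0.15,0.018,0],"roll": 0,"fingers": 0.3},{"slide": [0.15,0.018,0],"roll": 0,"fingers": 0.3},{"slide": [0,0,0],"roll": 0,"fingers": 0.3}]'

```text
t: 6.1
tool_pos: [0.5548, -0.0458, 0.0529]
orientation: [-0.095, 1.568, 0.095]
force: [0.7, -0.2, 0.8]
opening: 0.0605
```

```bash
python3 - <<'E'
from h import *
import cv2
s=st()
im=robot.read_camera("wrist");cv2.imwrite("pics/w3.png",im[:,:,::-1])
E
```

```text
t 6.1 pos [ 0.5548 -0.0458  0.0529] L [-0.0258 -0.0169] jawerr 0.14 F [ 0.7 -0.2  0.8] op 0.0605
```

View pics/w3.png

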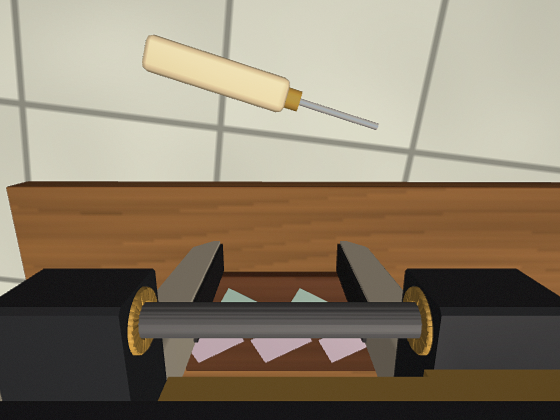

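Call:
play_rows --plan '[{"slide": [0.08,0.01,0],"roll": 0,"fingers": 0.3},{"slide": [0.08,0.01,0],"roll": 0,"fingers": 0.3},{"slide": [0.08,0.01,0],"roll": 0,"fingers": 0.3},{"slide": [0.06,0.007,0],"roll": 0,"fingers": 0.3},{"slide": [0.06,0.007,0],"roll": 0,"fingers": 0.3},{"slide": [0,0,0],"roll": 0,"fingers": 0.3}]'

```text
t: 6.9
tool_pos: [0.5654, -0.0445, 0.0528]
orientation: [-0.095, 1.568, 0.095]
force: [0.1, 0.6, -0.1]
opening: 0.0604
```

```bash
python3 - <<'E'
from h import *
import cv2
s=st()
im=robot.read_camera("top");cv2.imwrite("pics/t4.png",cv2.resize(im[150:260,200:360,::-1],None,fx=5,fy=5,interpolation=cv2.INTER_CUBIC))
E
```

```text
t 6.9 pos [ 0.5654 -0.0445  0.0528] L [-0.0151 -0.0169] jawerr 0.14 F [ 0.1  0.6 -0.1] op 0.0604
```

View pics/t4.png

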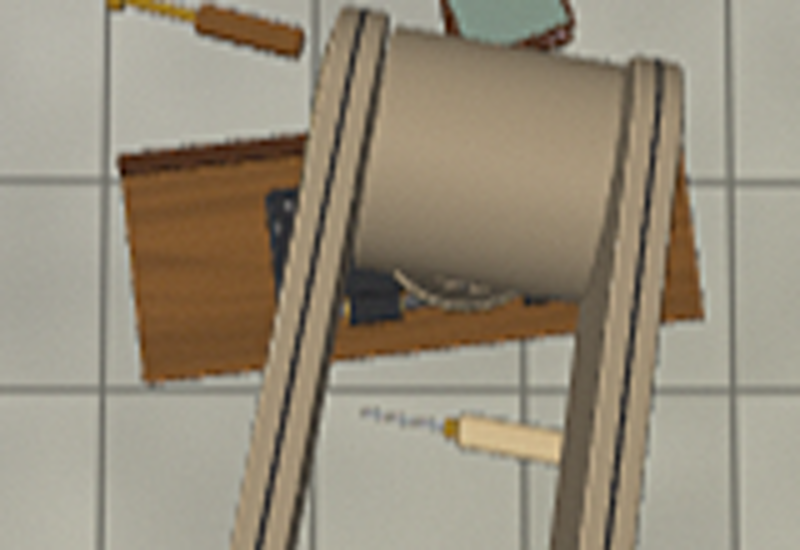

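Top view is blocked by the arm. No fence contact force yet; push a little further.

Call:
play_rows --plan '[{"slide": [0.05,0.006,0],"roll": 0,"fingers": 0.3},{"slide": [0.05,0.006,0],"roll": 0,"fingers": 0.3},{"slide": [0,0,0],"roll": 0,"fingers": 0.3}]'

```text
t: 7.32
tool_pos: [0.5661, -0.0444, 0.0526]
orientation: [-0.094, 1.573, 0.095]
force: [-11.6, -1.1, 9.2]
opening: 0.0602
```

```bash
python3 - <<'E'
from h import *
st()
E
```

```text
t 7.325 pos [ 0.5661 -0.0444  0.0526] L [-0.0144 -0.0168] jawerr 0.13 F [-11.6  -1.1   9.2] op 0.0602
```

Call:
play_rows --plan '[{"slide": [-0.3,-0.03,0],"roll": 0,"fingers": 0.3},{"slide": [-0.3,-0.03,0],"roll": 0,"fingers": 0.3},{"slide": [0,0,0.7],"roll": 0,"fingers": 0.3},{"slide": [0,0,0.8],"roll": 0,"fingers": -1},{"slide": [0.3,0.75,0],"roll": 0,"fingers": -1},{"slide": [0.35,0.75,0],"roll": 0,"fingers": -1},{"slide": [0.35,0.75,0],"roll": 0,"fingers": -1},{"slide": [0.35,0.75,0],"roll": 0,"fingers": -1},{"slide": [0,0.1,0],"roll": 0,"fingers": -1},{"slide": [0,0,0],"roll": 0,"fingers": -1}]'

```text
t: 8.57
tool_pos: [0.5901, 0.0468, 0.0976]
orientation: [-0.095, 1.569, 0.095]
force: [-0.8, 0.5, -0.1]
opening: 0.0008
```

```bash
python3 - <<'E'
from h import *
import cv2
s=st();print((LW(.021,.07)-s['tool_pos'][:2])/.03,(.053-s['tool_pos'][2])/.03)
im=robot.read_camera("wrist");cv2.imwrite("pics/w5.png",im[:,:,::-1])
E
```

```text
t 8.575 pos [0.5901 0.0468 0.0976] L [0.0202 0.0709] jawerr 0.16 F [-0.8  0.5 -0.1] op 0.0008
[ 0.02989308 -0.02647118] -1.4855567919110513
```

View pics/w5.png

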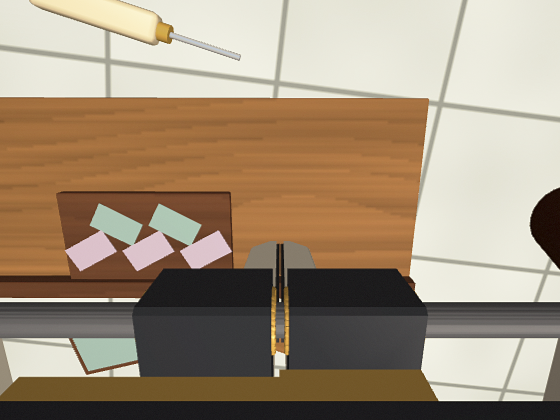

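```bash
cat >> h.py <<'E'
def wr(u,v,z,s):
    c=robot.get_calibration("wrist");T=c['T_tool_cam'];R=Ro.from_rotvec(s['orientation']).as_matrix()
    o_=R@T[:3,3]+s['tool_pos'];d=R@T[:3,:3]@np.array([(u-c['cx'])/c['fx'],(v-c['cy'])/c['fy'],1])
    return o_+d*(z-o_[2])/d[2]
E
python3 - <<'E'
from h import *
s=st()
for p,z in (((57,193),.057),((231,192),.057),((429,98),.05),((57,277),.057),((232,260),.057)): print(p,WL(wr(*p,z,s)).round(4))
E
```

```text
t 8.625 pos [0.5901 0.0464 0.0976] L [0.0202 0.0706] jawerr 0.13 F [-0.6 -0.3  0. ] op 0.0004
(57, 193) [-0.005  -0.0702]
(231, 192) [-0.0058  0.0404]
(429, 98) [-0.0631  0.1623]
(57, 277) [ 0.0535 -0.0802]
(232, 260) [0.0408 0.0393]
```

Call:
play_rows --plan '[{"slide": [0,0,-0.8],"roll": 0,"fingers": -1},{"slide": [0,0,-0.6],"roll": 0,"fingers": -1},{"slide": [0,0,-0.08],"roll": 0,"fingers": -1},{"slide": [0.024,-0.2,0],"roll": 0,"fingers": -1},{"slide": [0.024,-0.2,0],"roll": 0,"fingers": -1},{"slide": [0.024,-0.2,0],"roll": 0,"fingers": -1},{"slide": [0.024,-0.2,0],"roll": 0,"fingers": -1},{"slide": [0.024,-0.2,0],"roll": 0,"fingers": -1},{"slide": [0.024,-0.2,0],"roll": 0,"fingers": -1},{"slide": [0.024,-0.2,0],"roll": 0,"fingers": -1},{"slide": [0.024,-0.2,0],"roll": 0,"fingers": -1},{"slide": [0.024,-0.2,0],"roll": 0,"fingers": -1},{"slide": [0.024,-0.2,0],"roll": 0,"fingers": -1},{"slide": [0,0,0],"roll": 0,"fingers": -1}]'

```text
t: 10.38
tool_pos: [0.598, -0.0138, 0.0535]
orientation: [-0.095, 1.568, 0.094]
force: [0.3, 1.1, 4.4]
opening: 0.0004
```

```bash
python3 - <<'E'
from h import *
import cv2
s=st()
im=robot.read_camera("wrist");cv2.imwrite("pics/w6.png",im[:,:,::-1])
E
```

```text
t 10.375 pos [ 0.598  -0.0138  0.0535] L [0.0209 0.0098] jawerr 0.1 F [0.3 1.1 4.4] op 0.0004
```

View pics/w6.png

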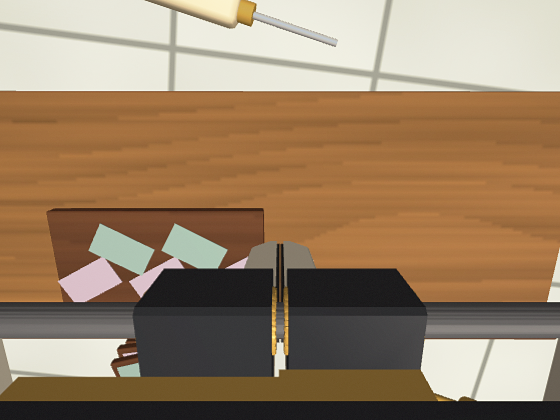

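```bash
python3 - <<'E'
from h import *
s=st()
for p in ((47,211),(264,209)): print(p,WL(wr(*p,.057,s)).round(4))
E
```

```text
t 10.425 pos [ 0.598  -0.0137  0.0535] L [0.0209 0.0099] jawerr 0.11 F [0.1 0.4 3. ] op 0.0005
(47, 211) [-0.0049 -0.1075]
(264, 209) [-0.006   0.0027]
```

Call:
play_rows --plan '[{"slide": [0.024,-0.2,-0.03],"roll": 0,"fingers": -1},{"slide": [0.024,-0.2,0],"roll": 0,"fingers": -1},{"slide": [0.024,-0.2,0],"roll": 0,"fingers": -1},{"slide": [0.024,-0.2,0],"roll": 0,"fingers": -1},{"slide": [0.024,-0.2,0],"roll": 0,"fingers": -1},{"slide": [0.024,-0.2,0],"roll": 0,"fingers": -1},{"slide": [0.024,-0.2,0],"roll": 0,"fingers": -1},{"slide": [0.024,-0.2,0],"roll": 0,"fingers": -1},{"slide": [0.024,-0.2,0],"roll": 0,"fingers": -1},{"slide": [0.024,-0.2,0],"roll": 0,"fingers": -1},{"slide": [0.024,-0.2,0],"roll": 0,"fingers": -1},{"slide": [0.024,-0.2,0],"roll": 0,"fingers": -1},{"slide": [0,0,0],"roll": 0,"fingers": -1}]'

```text
t: 12.05
tool_pos: [0.6067, -0.0845, 0.0532]
orientation: [-0.094, 1.568, 0.095]
force: [-2.1, 4.3, 8.7]
opening: 0.0008
```

```bash
python3 - <<'E'
from h import *
import cv2
s=st()
im=robot.read_camera("wrist");cv2.imwrite("pics/w7.png",im[:,:,::-1])
E
```

```text
t 12.05 pos [ 0.6067 -0.0845  0.0532] L [ 0.0212 -0.0614] jawerr 0.15 F [-2.1  4.3  8.7] op 0.0008
```

View pics/w7.png

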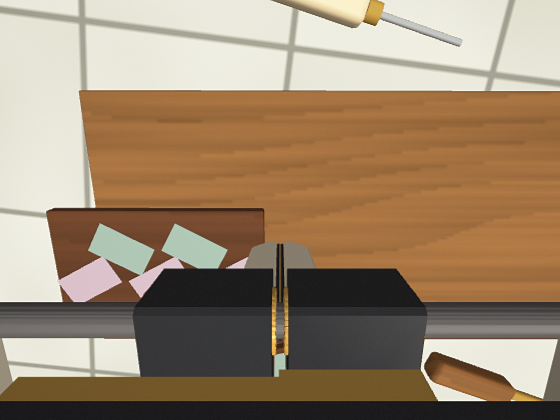

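```bash
python3 - <<'E'
from h import *
s=st()
for p,z in (((47,211),.057),((264,209),.057),((80,91),.05),((96,208),.05)): print(p,WL(wr(*p,z,s)).round(4))
E
```

```text
t 12.1 pos [ 0.6067 -0.0844  0.0532] L [ 0.0212 -0.0614] jawerr 0.15 F [-2.1  5.1  8.8] op 0.0
(47, 211) [-0.0045 -0.1785]
(264, 209) [-0.0058 -0.0686]
(80, 91) [-0.0626 -0.1569]
(96, 208) [-0.0043 -0.1574]
```

Call:
play_rows --plan '[{"slide": [0.015,-0.13,0.03],"roll": 0,"fingers": -1},{"slide": [0.015,-0.13,0],"roll": 0,"fingers": -1},{"slide": [0.015,-0.13,0],"roll": 0,"fingers": -1},{"slide": [0.015,-0.12,0],"roll": 0,"fingers": -1},{"slide": [0,0,0],"roll": 0,"fingers": -1},{"slide": [-0.05,0.4,0],"roll": 0,"fingers": -1},{"slide": [0,0.3,0.1],"roll": 0,"fingers": -1},{"slide": [0,0,0.7],"roll": 0,"fingers": -1},{"slide": [0,0,0.7],"roll": 0,"fingers": -1},{"slide": [-1,0.5,0.5],"roll": 0,"fingers": -1},{"slide": [-1,0.5,0.5],"roll": 0,"fingers": -1},{"slide": [0,0,0],"roll": 0,"fingers": -1},{"slide": [0,0,0],"roll": 0,"fingers": -1}]'

```text
t: 13.72
tool_pos: [0.5478, -0.0498, 0.1298]
orientation: [-0.095, 1.566, 0.094]
force: [-1.3, -0.4, 0.0]
opening: 0.0006
```

```bash
python3 - <<'E'
from h import *
import cv2
s=st()
im=robot.read_camera("wrist");cv2.imwrite("pics/w8.png",im[:,:,::-1])
im=robot.read_camera("top");cv2.imwrite("pics/t8.png",cv2.resize(im[150:260,220:380,::-1],None,fx=5,fy=5,interpolation=cv2.INTER_CUBIC))
E
```

```text
t 13.725 pos [ 0.5478 -0.0498  0.1298] L [-0.0332 -0.02  ] jawerr 0.13 F [-1.3 -0.4  0. ] op 0.0006
```

View pics/w8.png

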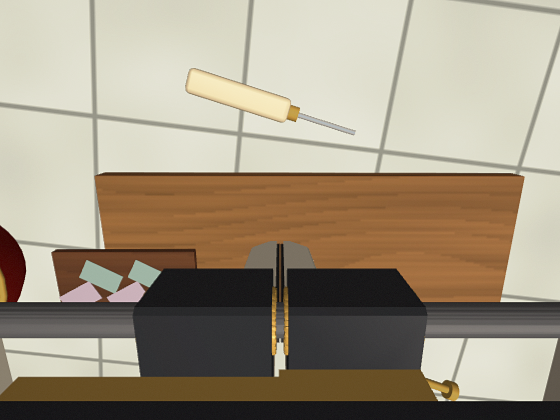

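View pics/t8.png

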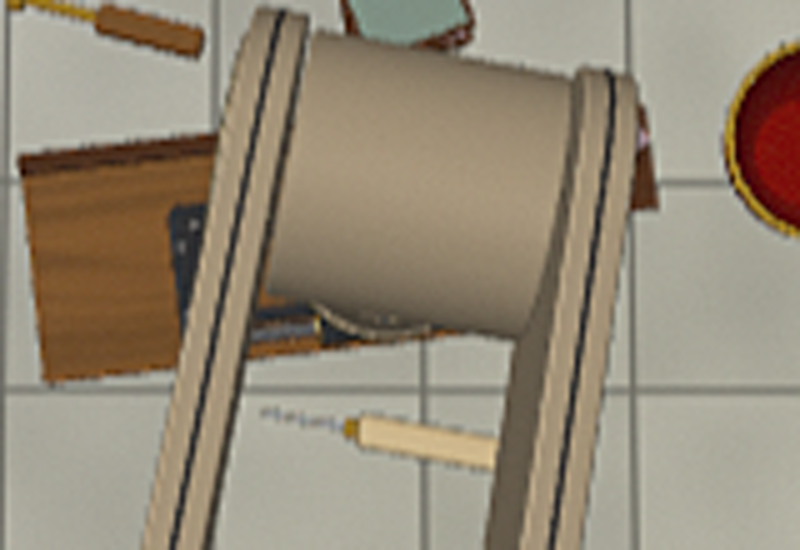

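Call:
play_rows --plan '[{"slide": [-0.3,0.3,1],"roll": 0,"fingers": -1},{"slide": [-0.5,0.5,1],"roll": 0,"fingers": -1},{"slide": [-0.5,1,0.5],"roll": 0,"fingers": -1},{"slide": [-0.5,1,0.5],"roll": 0,"fingers": -1},{"slide": [-0.5,1,0],"roll": 0,"fingers": -1},{"slide": [-0.5,1,0],"roll": 0,"fingers": -1},{"slide": [-0.5,1,0],"roll": 0,"fingers": -1},{"slide": [-0.5,1,0],"roll": 0,"fingers": -1},{"slide": [-0.5,1,0],"roll": 0,"fingers": -1},{"slide": [-0.5,1,0],"roll": 0,"fingers": -1},{"slide": [0,1,0],"roll": 0,"fingers": -1},{"slide": [0,1,0],"roll": 0,"fingers": -1},{"slide": [0,1,0],"roll": 0,"fingers": -1},{"slide": [0,0,0],"roll": 0,"fingers": -1}]'

```text
t: 15.58
tool_pos: [0.4028, 0.306, 0.2177]
orientation: [-0.096, 1.57, 0.096]
force: [-0.1, -0.5, -0.3]
opening: 0.0005
```

```bash
python3 - <<'E'
from h import *
import cv2
s=st()
im=robot.read_camera("top");cv2.imwrite("pics/t9f.png",im[:,:,::-1]);cv2.imwrite("pics/t9.png",cv2.resize(im[150:260,220:380,::-1],None,fx=5,fy=5,interpolation=cv2.INTER_CUBIC))
E
```

```text
t 15.575 pos [0.4028 0.306  0.2177] L [-0.1353  0.3504] jawerr 0.24 F [-0.1 -0.5 -0.3] op 0.0005
```

View pics/t9.png

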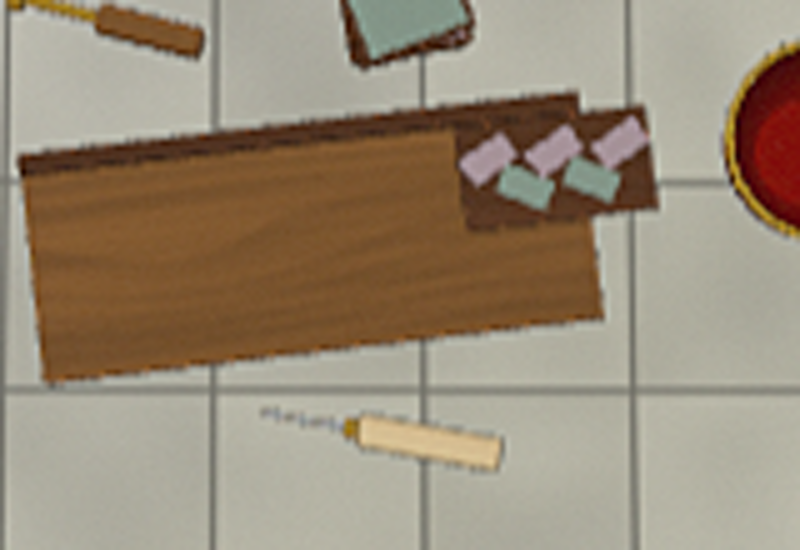

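View pics/t9f.png

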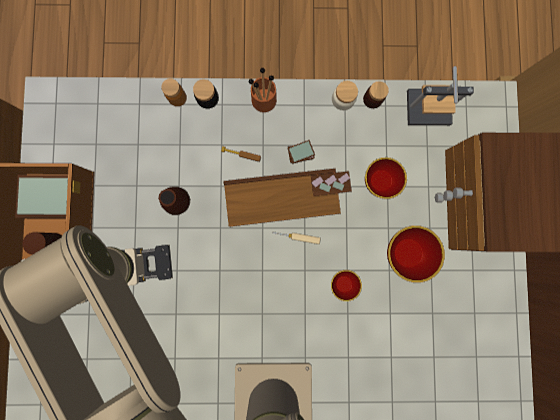

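```bash
python3 - <<'E'
from h import *
f=lambda u,v,z: WL(crop(u,v,z,220,150))
for n,p in dict(nearR=(470,230,.057),nearL=(658,208,.057),farOut=(644,105,.057),ledgeNear=(603,318,.05),ledgeMid=(592,217,.05),ledge0=(47,383,.05)).items(): print(n,f(*p).round(4))
E
```

```text
nearR [-0.0061 -0.0887]
nearL [-0.006  -0.1965]
farOut [ 0.0535 -0.1964]
ledgeNear [-0.0641 -0.1585]
ledgeMid [-0.0061 -0.1597]
ledge0 [-0.0639  0.1585]
```

```bash
python3 - <<'E'
from h import *
print(robot.close_job())
E
```

```text
the job is handed in; nothing more can be done
None
```

I pushed the plaque square against the fence with two spread fingertips. Then I shut the fingers and slid it along towards the 120 mm bowl at top-view pixel (387, 177), at the ledge's −y end. The bowl measured 121 mm across the rim; the two look-alikes measured about 155 and 82 mm.

**Last check:** with the arm clear, in the top view:
- The plaque lies flat, and its centre is at about x = +23.7 mm, y = −142 mm in the ledge's frame.
- It is parallel to the fence within about 0.1°, and about 37 mm sticks out past the end.
- The other things look unmoved in that picture; I did not measure them one by one.
- The robot was touching nothing, and the time was about 15.6 s.

**Disagreements:**
- The wrist and top cameras differed by about 2 mm on where the ledge's ends are, well inside the tolerance.
- During the slide, an upward force of up to about 9 N showed on the tool, most likely the fingertips brushing the ledge's top.

The job is handed in; no verdict was reported.

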